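# Take a salami's surface temperature

### The job

Take the thermometer out of its holder and hold it on the thick salami, with the tip inside the ring printed on the label, the stem square to the salami's sloping top and the display facing the salami's low, cut end. Press lightly, so that the sprung tip is pushed about half way in, never hard, and finish still gripping it there, steady, so that the reading can be taken. Do not touch the thin salami, and leave the jar, the price ticket and the dish where they are.

Things in the scene. Friction and masses are not known exactly. Their poses are not given: they have to be found in the camera images.
- thermometer: Hand thermometer, 0.15 kg, upright in its holder, display turned up to 1 rad from facing the robot. White slab handle 36 mm (x) by 24 mm (y), 73 mm tall, on a black round collar 38 mm wide, 12 mm high; below, a 12 mm stem with a sprung tip. Origin: stem axis at the collar's underside; z up the handle. Top at z = 85 mm, tip at -65 mm. A head at the top juts 20 mm to -x, the way the display faces.
- grip (a point): Middle of the place to grip the handle, across its 24 mm: on the thermometer's axis, 50 mm above its origin, 115 mm from the tip when the spring is out. Axes of the thermometer.
- display (a point): Middle of the thermometer's black display window, on the end of the head (24 mm wide, 30 mm tall): 38 mm to -x and 70 mm above the thermometer's origin.
- probe_tip (a point): Centre of the end face of the thermometer's sprung copper tip, 10 mm across. Axes of the thermometer.
- tip_spring (a joint): How far the sprung tip is pushed into the stem: 0 fully out (free), 0.012 m bottomed. Spring 400 N/m, no preload: half way (6 mm) takes 2.4 N.
- holder: Fixed grey block 66 x 66 x 80 mm high with an 18 mm round hole, 76 mm deep, down its middle, in which the thermometer's stem stands loosely, collar on the block's top; it lifts straight up and out. Origin: centre of the underside.
- thick_salami: Thick salami, 90 mm across, 200 mm long, firm, fixed in a black cradle, low cut end (-x) roughly towards the robot. Origin: middle of its axis, 100 mm above the table. x along its axis to the high end (20 degrees above level); z square out of its upper side through the ring. A white paper label 80 mm wide goes round the middle, with a dark ring printed on top.
- thick_ring (a point): Centre of the ring printed on top of the thick salami's label (ring 20 mm inside, 26 mm outside), on the salami's skin 45 mm from its axis. Axes of the thick salami: z is square to the skin here.
- thin_salami: The thin salami, 50 mm across and 200 mm long, in a similar 20 degree cradle with the same label and ring; not to be touched. Origin: middle of its axis, 82 mm above the table; x along its axis towards the high end.
- jar: Bystander: closed jar 60 mm across and 85 mm high, loose. Origin: centre of the underside.
- ticket: Bystander: red price ticket 80 mm wide, 66 mm high in all, on a small steel foot, loose. Origin: centre of the underside.
- dish: Bystander: white bowl 100 mm across and 35 mm high, loose. Origin: centre of the underside.

How it is judged:
On the way:
1. the thermometer is lifted clear of its holder (height (world z) of probe_tip above 0.09 m and contact force between thermometer and the fingers above 2 N and contact force between thermometer and holder below 0.1 N), for 0.2 s.
At the end, for the whole second after the job is handed in: Thermometer gripped and still, clear of the holder; tip within 12 mm of the ring centre on the thick salami, stem within 0.20 rad of square to its top, display within 0.35 rad of its low end, sprung tip in by 2 to 10 mm, 0.5 to 8 N on the salami (distance between probe_tip and thick_ring below 0.012 m and angle between the z axis of thermometer and the z axis of thick_salami, either way round below 0.2 rad and z of grip in the frame of thick_salami above 0.12 m and angle between the x axis of thermometer and the x axis of thick_salami, either way round below 0.35 rad and x of display in the frame of thick_salami below -0.01 m and value of joint tip_spring between 0.002 and 0.01 m and contact force between thermometer and thick_salami between 0.5 and 8 N and contact force between thermometer and the fingers above 2 N and contact force between thermometer and holder below 0.1 N and linear speed of thermometer below 0.02 m/s); the arm keeps its last pose, push and grip.
It fails at once if the thermometer is pressed hard on the thick salami (over 15 N) (contact force between thermometer and thick_salami above 15 N).
It fails at once if the thin salami is touched (contact force between any of thermometer, the arm, the fingers and thin_salami above 0.5 N).
It fails at once if the jar is pushed away (over 30 mm) or tipped (distance of jar from where it was at the start of the episode above 0.03 m or angle between jar's own z axis and vertical above 0.4 rad).
It fails at once if the price ticket is pushed away (over 30 mm) or tipped (distance of ticket from where it was at the start of the episode above 0.03 m or angle between ticket's own z axis and vertical above 0.4 rad).
It fails at once if the dish is pushed away (over 30 mm) or tipped (distance of dish from where it was at the start of the episode above 0.03 m or angle between dish's own z axis and vertical above 0.4 rad).
It also fails if it takes over 35 s, if anything falls off the work surface, if the arm or the gripper's body presses on something with over 40 N, if the wrist force passes 120 N, or if a joint passes its speed limit or range.

### The arm

A 7-joint arm with a two-finger parallel gripper is mounted at the origin on the work surface. World frame = base frame: x ahead of the robot, y to its left, z up, the work surface at z = 0. Lengths are in m, angles in rad, forces in N, time in s.
With the tool pointing down it reaches from about 0.35 to 0.9 m from the base axis. Payload 7.2 kg.
Tool frame: the origin (TCP) lies on the mounting face of the last link; the fingertips stand 173 mm ahead of it and the grasp point (between the pads) lies 155 mm ahead of it (bot.tips_ahead is the distance from the TCP to the fingertips, in m); z points along the fingers, y is the line along which they close (so a half turn about z gives the same grasp; the last joint's range is limited). The gripper opens to 85 mm and grips with 20 to 120 N. Pads are 22 mm wide; open, the fingers measure 114 mm over their backs; the gripper's body (76 mm by 85 mm) begins 54 mm behind the grasp point. The pads swing forward as they close: fully open they stand 13 mm farther back than shut.
Start: joints at [-1.194, 0.411, -0.013, 1.596, 0.006, 1.134, -0.082], TCP at [0.269, 0.564, 0.405] pointing down, gripper open.
Joint ranges: [-2.95, 2.95], [-0.29, 1.99], [-1.47, 1.44], [0.14, 2.54], [-1.03, 4.17], [0.13, 1.85], [-2.86, 2.86]. Speed limits (rad/s): [2.39, 2.39, 3.01, 3.01, 3.14, 3.14, 3.14].

### API

Orientations are given as a unit quaternion [w, x, y, z].
In Python, from plant import bot, read_camera, look_for, place_of gives the robot as it stands.
- The arm moves only by the tool drive_tool, never from a script. Its argument "commands" is a list of rows, each an object of numbers: "tx", "ty", "tz": the shift along the world's x, y, z in mm; "twist": the turn about the world's z in rad; "hand": the closure, from 0 (fully open) to 1 (shut). A call has 1 to 5 rows; each row shifts and turns the commanded pose from where the row before left it; what a row does not reach is not made up. A row lasts 1/12 s, in which the tool goes at most 41.7 mm and 7.16 degrees, less where a joint would pass 70% of its speed; a pose out of reach is approached as far as the arm can. A call with a gripper value outside its range is refused whole. The fingers move at their own pace and stop on an object; "newtons" is the grip in N (left out, the last holds). Time passes only in rows, so rows that do not move let the fingers close. It gives the time, the measured TCP pose, the force, the opening and the grip force at its end, in the units of the state.
- bot.sense(): the state, without advancing time (a new reading comes with each control period).
- read_camera(name): name is "scene" or "top" or "wrist"; returns a dict with "frame" (480x640x3 uint8, red, green, blue), "depth" (480x640 float32, m along the optical axis (not along the pixel's ray), 0 where there is no reading), "fov_y" (degrees; the focal length in pixels is half the picture's height over the tangent of half this angle, whatever the lens; pixels are square), "cx", "cy" (the principal point, pixels), "distortion" ([k1, k2, p1, p2, k3] as OpenCV has them; the pictures are not rectified), "origin" and "rotation" of the camera in the world. Camera axes: x right, y down, z forward; pixel columns grow to the right and rows downward; lengths in m; the calibration is good to about 2 mm. A picture is of the moment at which its call begins.
- bot.job_done(): hands the job in; it is judged then, once.
Trained networks look in the newest picture that a camera, given by its name, has taken for a name from the list of things; names that differ only in an ending like _2 or _b are one class to them, and where a whole thing is asked for, a point or a joint stands for the part that bears it (a point fixed in the world has none). Each returns a list of dicts, best first, with "p" (0 to 1); they miss things now and then, are a little off and sometimes report something else, mostly with a low value. They report only what shows in the picture. A call takes as long as a camera call.
- look_for(camera, name): "centre" ([column, row] in pixels, amid what is visible of it).
- place_of(camera, name): "centre" ([column, row] in pixels: a listed point, or the origin of a listed thing).
The state is a dict: "t": time; "joints": joint angles; "qvel": joint speeds; "tau": joint torques, N m; "eef_pos": TCP position; "ee_rot": TCP orientation; "force": force on the tool from outside, world axes, zero at the start; "wrist_torque": the same for the moment, N m; "opening": opening from 0.0 (shut) to 1.0 (fully open); "finger_force": force on a finger pad.
Only numpy, scipy, OpenCV 4.12 (cv2) and the standard library are available. Lean on these libraries where they do the work, as an engineer would, in place of code of your own. Each camera call takes 0.05 s, during which the arm holds its last target. There are 200 camera calls.

## Working session

There is one attempt and no reset: what is moved stays moved. The work goes in short steps, Python scripts to look and compute and a tool call to move; the robot and the scene stay as the last step left them, time stands still between calls to the robot, and variables do not carry over. Pictures are saved under pics/ and viewed, at most 10 in all, crops included, and the job is handed in when it is done.

Besides the shell and the picture viewer there is one more tool, called after "Call:" as a command line: name --argument value ..., lists and objects as JSON in quotes. drive_tool: Moves the arm, as the interface text tells. Its arguments: {"type":"object","properties":{"commands":{"type":"array"},"newtons":{"type":"number"}},"required":["commands"]}

```bash
ls; mkdir -p pics; cat > h.py <<'E'
import numpy as np, cv2
from plant import bot, read_camera, look_for, place_of
def ray(c,px):
    f=240/np.tan(np.radians(c['fov_y'])/2); K=np.array([[f,0,c['cx']],[0,f,c['cy']],[0,0,1]])
    u=cv2.undistortPoints(np.array([[px]],float),K,np.array(c['distortion'],float))[0,0]
    return np.array(c['rotation'])@np.array([u[0],u[1],1.]), np.array(c['origin'])
def at_depth(c,px):
    x,y=int(round(px[0])),int(round(px[1])); w=c['depth'][max(0,y-2):y+3,max(0,x-2):x+3]; w=w[w>0]
    if not len(w): return None
    d,o=ray(c,px); return o+d*np.median(w)
def at_z(c,px,z):
    d,o=ray(c,px); return o+d*(z-o[2])/d[2]
def cloud(c):
    h,w=c['depth'].shape; f=240/np.tan(np.radians(c['fov_y'])/2); K=np.array([[f,0,c['cx']],[0,f,c['cy']],[0,0,1]])
    g=np.stack(np.meshgrid(np.arange(w),np.arange(h)),-1).reshape(-1,1,2).astype(float)
    u=cv2.undistortPoints(g,K,np.array(c['distortion'],float))[:,0]
    p=np.c_[u,np.ones(len(u))]*c['depth'].reshape(-1,1)
    return (p@np.array(c['rotation']).T+np.array(c['origin'])).reshape(h,w,3)
E
python3 - <<'E'
from h import *
np.set_printoptions(precision=4,suppress=True)
for n in ['scene','top']:
    c=read_camera(n); np.savez('%s0.npz'%n,**{k:np.array(v) for k,v in c.items()})
    cv2.imwrite('pics/%s0.png'%n,c['frame'][:,:,::-1]); print(n,c['origin'],c['fov_y'])
    for t in ['thermometer','grip','display','holder','thick_salami','thick_ring','thin_salami','jar','ticket','dish']:
        for d in place_of(n,t)[:2]:
            print(t,round(d['p'],2),np.round(d['centre']),at_depth(c,d['centre']))
E
```

```text
pics
scene [1.0387 0.5946 1.0294] 47.946481582010094Traceback (most recent call last):
  File "<stdin>", line 8, in <module>
  File "h.py", line 10, in at_depth
    d,o=ray(c,px); return o+d*np.median(w)
        ~~~^^^^^^
  File "h.py", line 6, in ray
    return np.array(c['rotation'])@np.array([u[0],u[1],1.]), np.array(c['origin'])
           ~~~~~~~~~~~~~~~~~~~~~~~^~~~~~~~~~~~~~~~~~~~~~~~~
ValueError: matmul: Input operand 1 has a mismatch in its core dimension 0, with gufunc signature (n?,k),(k,m?)->(n?,m?) (size 3 is different from 4)
```

```bash
sed -i "s/np.array(c\['rotation'\])/R(c)/" h.py; cat >> h.py <<'E'
from scipy.spatial.transform import Rotation
def R(c): return Rotation.from_quat(np.array(c['rotation']),scalar_first=True).as_matrix()
E
python3 - <<'E'
from h import *
np.set_printoptions(precision=4,suppress=True)
for n in ['scene','top']:
    c=read_camera(n); np.savez('%s0.npz'%n,**{k:np.array(v) for k,v in c.items()})
    cv2.imwrite('pics/%s0.png'%n,c['frame'][:,:,::-1]); print(n,c['origin'],c['fov_y'])
    for t in ['thermometer','grip','display','holder','thick_salami','thick_ring','thin_salami','jar','ticket','dish']:
        for d in place_of(n,t)[:2]:
            print(t,round(d['p'],2),np.round(d['centre']),at_depth(c,d['centre']))
s=bot.sense(); print(s['eef_pos'],s['ee_rot'],s['force'],bot.tips_ahead)
E
```

```text
scene [1.0387 0.5946 1.0294] 47.946481582010094
thermometer 0.9 [302. 190.] [ 0.5403 -0.2399  0.0965]
grip 0.57 [306. 176.] [ 0.5317 -0.2325  0.1455]
display 0.78 [315. 162.] [ 0.496  -0.2504  0.1607]
holder 0.57 [307. 212.] [ 0.5432 -0.2139  0.0416]
thick_salami 0.77 [432. 319.] [0.5504 0.2474 0.1569]
thick_ring 0.96 [440. 303.] [0.5021 0.2213 0.1386]
thin_salami 0.62 [350. 263.] [0.5807 0.0241 0.1122]
jar 0.9 [321. 378.] [0.769  0.1976 0.064 ]
dish 0.57 [309. 155.] [ 0.3988 -0.4354  0.0048]
top [ 0.3231 -0.1056  1.2125] 54.9871713908863
thermometer 0.64 [379. 261.] [ 0.5153 -0.2418  0.1545]
grip 0.83 [384. 260.] [ 0.5161 -0.2523  0.1661]
grip 0.27 [191. 255.] [0.5079 0.203  0.1392]
display 0.74 [391. 273.] [ 0.4992 -0.2811  0.0827]
holder 0.63 [375. 269.] [ 0.5069 -0.2406  0.0827]
thick_salami 0.87 [187. 253.] [0.511  0.2124 0.1427]
thick_ring 0.57 [181. 250.] [0.5173 0.226  0.1463]
thin_salami 0.74 [275. 241.] [0.5592 0.0082 0.105 ]
jar 0.66 [225. 173.] [0.7378 0.1566 0.0822]
jar 0.51 [190. 252.] [0.5144 0.2065 0.1408]
ticket 0.86 [315. 183.] [ 0.7467 -0.0775  0.0133]
dish 0.85 [446. 320.] [ 0.3942 -0.4396  0.0057]
dish 0.57 [277. 238.] [0.5662 0.0038 0.1084]
[0.2689 0.5642 0.4047] [0.     0.2205 0.9754 0.    ] [ 0.6244 -1.0312 -0.3765] 0.1734
```

View pics/scene0.png

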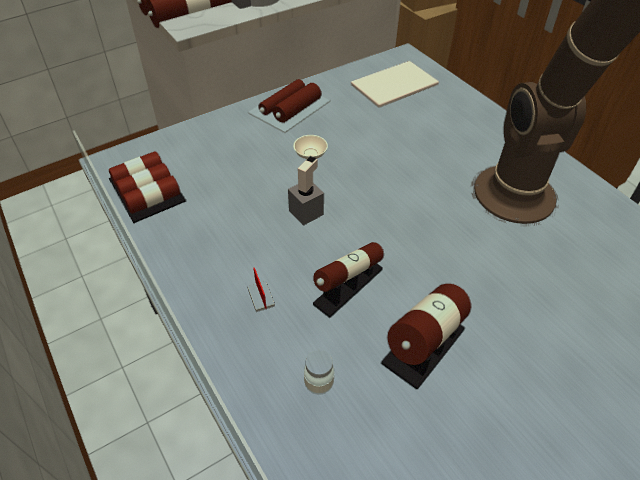

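View pics/top0.png

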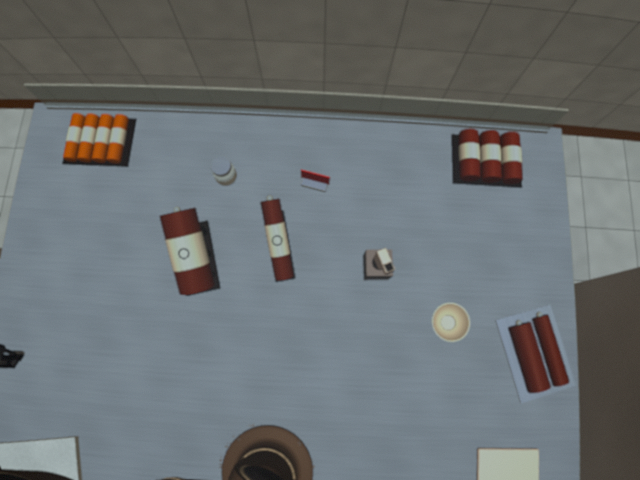

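```bash
python3 - <<'E'
from h import *
np.set_printoptions(precision=4,suppress=True)
for n in ['top','scene']:
    c=dict(np.load(n+'0.npz')); P=cloud(c); F=c['frame'].astype(int); r,g,b=[F[...,i] for i in range(3)]
    valid=c['depth']>0
    # salami: red/white above z .06 in box
    box=valid&(abs(P[...,0]-.52)<.15)&(abs(P[...,1]-.22)<.1)&(P[...,2]>.08)&(P[...,2]<.25)
    if n=='scene': print('n',box.sum())
    pts=P[box]
    # cylinder fit: axis yaw, centre, with r=.045 pitch 20deg
    from scipy.optimize import least_squares
    def res(q):
        x,y,z,yaw,p=q; a=np.array([np.cos(p)*np.cos(yaw),np.cos(p)*np.sin(yaw),np.sin(p)])
        d=pts-[x,y,z]; t=d@a
        return np.where(abs(t)<.09,np.linalg.norm(d-np.outer(t,a),axis=1)-.045,0.0)
    s=least_squares(res,[.52,.22,.1,0.2,.35],loss='soft_l1',f_scale=.003); print(n,'salami',s.x,np.degrees(s.x[3:]),np.sqrt((s.fun**2).mean()))
    # ring
    white=box&(r>150)&(b>120)
    d0=place_of(n,'thick_ring')
    m=box&(r<120)&(abs(r-g)<40)
    ys,xs=np.nonzero(m); pc={'top':(183,253),'scene':(440,304)}[n]
    k=np.hypot(xs-pc[0],ys-pc[1])<14; xs,ys=xs[k],ys[k]
    e=cv2.fitEllipse(np.c_[xs,ys].astype(np.float32)) if len(xs)>5 else None
    ce=((xs.min()+xs.max())/2,(ys.min()+ys.max())/2); print('ring px',len(xs),ce,e, at_depth(c,e[0] if e else ce))
    # thermometer
    bx=valid&(abs(P[...,0]-.52)<.08)&(abs(P[...,1]+.245)<.08)
    for lo,hi in [(.07,.09),(.1,.15),(.15,.2)]:
        q=P[bx&(P[...,2]>lo)&(P[...,2]<hi)]
        if len(q)>4:
            rc=cv2.minAreaRect((q[:,:2]*1000).astype(np.float32)); print(lo,len(q),rc,q[:,2].max(),q.mean(0))
E
python3 - <<'E'
import cv2
a=cv2.imread('pics/top0.png')[235:300,340:420]; b=cv2.imread('pics/scene0.png')[120:230,270:345]
a=cv2.resize(a,(480,390),interpolation=cv2.INTER_CUBIC);b=cv2.resize(b,(266,390),interpolation=cv2.INTER_CUBIC)
cv2.imwrite('pics/th.png',cv2.hconcat([a,b]))
E
```

```text
top salami [1.13   0.3559 0.3252 0.4216 0.32  ] [24.1575 18.3322] 0.0
ring px 18 (np.float64(183.0), np.float64(253.5)) ((183.245361328125, 253.17198181152344), (9.659758567810059, 9.810157775878906), 100.74273681640625) [0.5099 0.2217 0.1425]
0.07 345 ((524.25341796875, -250.87896728515625), (65.7408218383789, 64.05897521972656), 3.502957820892334) 0.08991983422355765 [ 0.5203 -0.2407  0.0804]
0.1 65 ((508.44232177734375, -246.85546875), (56.81103515625, 15.841614723205566), 39.092220306396484) 0.14987739955714763 [ 0.514  -0.2437  0.1286]
0.15 264 ((514.8309326171875, -254.40504455566406), (56.10794448852539, 25.04334831237793), 24.457868576049805) 0.17146522734086722 [ 0.5134 -0.2539  0.1649]
n 3933
scene salami [ 0.0907  0.1667 -0.0698  0.7063  0.2121] [40.4692 12.153 ] 0.0
ring px 38 (np.float64(442.5), np.float64(300.5)) ((441.0675964355469, 300.3246765136719), (15.036917686462402, 21.264848709106445), 106.60032653808594) [0.4938 0.216  0.1353]
0.07 415 ((525.327880859375, -247.1815185546875), (70.16846466064453, 69.35608673095703), 4.150283336639404) 0.08996768833581281 [ 0.5326 -0.2363  0.0795]
0.1 240 ((517.8204956054688, -240.721435546875), (24.833520889282227, 59.28883743286133), 89.38560485839844) 0.1499648580039321 [ 0.5291 -0.2394  0.1271]
0.15 236 ((517.999267578125, -250.10020446777344), (58.630043029785156, 26.276790618896484), 25.700944900512695) 0.17209712568399826 [ 0.5192 -0.2472  0.1623]
```

View pics/th.png

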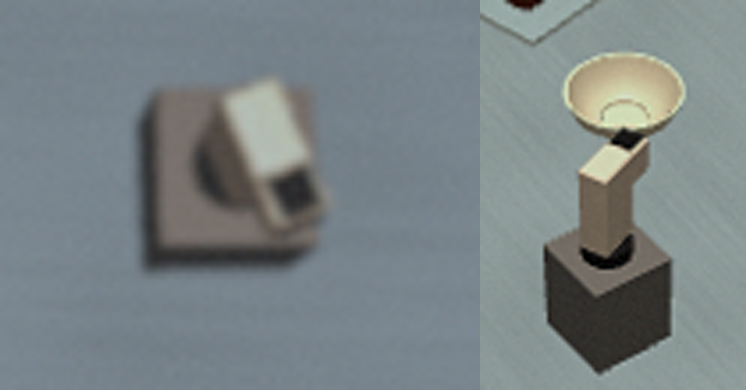

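```bash
python3 - <<'E'
from h import *
from scipy.optimize import least_squares
np.set_printoptions(precision=4,suppress=True)
for n,pc in [('top',(183.2,253.2)),('scene',(439.5,304))]:
    c=dict(np.load(n+'0.npz')); P=cloud(c); r,g,b=[c['frame'].astype(int)[...,i] for i in range(3)]
    for nm,cen,rad in [('thick',(.52,.22,.1),.045),('thin',(.56,.01,.082),.025)]:
        m=(c['depth']>0)&(abs(P[...,0]-cen[0])<.14)&(abs(P[...,1]-cen[1])<.08)&(P[...,2]>.07)&((r-g>25)|(r>140))
        pts=P[m]
        def res(q):
            x,y,yaw,p=q; a=np.array([np.cos(p)*np.cos(yaw),np.cos(p)*np.sin(yaw),np.sin(p)])
            d=pts-[x,y,cen[2]]; return np.linalg.norm(d-np.outer(d@a,a),axis=1)-rad
        s=least_squares(res,[cen[0],cen[1],.2,.35],loss='cauchy',f_scale=.002)
        a=s.x; ax=np.array([np.cos(a[3])*np.cos(a[2]),np.cos(a[3])*np.sin(a[2]),np.sin(a[3])]); t=(pts-[a[0],a[1],cen[2]])@ax
        print(n,nm,m.sum(),s.x,np.degrees(s.x[2:]),'med',np.median(abs(s.fun)),'t',np.percentile(t,[1,99]))
    print('ring',at_z(c,pc,.1423))
E
```

```text
top thick 2433 [0.5222 0.2252 0.2816 0.3484] [16.1341 19.9641] med 0.0012119298982654278 t [-0.0942  0.0991]
top thin 1193 [0.5674 0.006  0.2413 0.3461] [13.824  19.8286] med 0.0012575827597113218 t [-0.0919  0.0994]
ring [0.5098 0.2219 0.1423]
scene thick 3627 [0.5248 0.2289 0.2848 0.346 ] [16.3164 19.8231] med 0.0012331848096492834 t [-0.0926  0.1033]
scene thin 1277 [0.569  0.0101 0.237  0.3473] [13.5794 19.8999] med 0.0010773970898981453 t [-0.0897  0.1081]
ring [0.5066 0.2239 0.1423]
```

Call:
drive_tool --commands '[{"tx": 10,"ty": -38,"tz": 8,"twist": -0.11},{"tx": 10,"ty": -38,"tz": 8,"twist": -0.11},{"tx": 10,"ty": -38,"tz": 8,"twist": -0.11},{"tx": 10,"ty": -38,"tz": 8,"twist": -0.11},{"tx": 10,"ty": -38,"tz": 8,"twist": -0.11}]'

```text
invalid input at $.commands[0]: expected keys tx, ty, tz, twist, hand
```

Call:
drive_tool --commands '[{"tx": 10,"ty": -38,"tz": 6,"twist": -0.11,"hand": 0},{"tx": 10,"ty": -38,"tz": 6,"twist": -0.11,"hand": 0},{"tx": 10,"ty": -38,"tz": 6,"twist": -0.11,"hand": 0},{"tx": 10,"ty": -38,"tz": 6,"twist": -0.11,"hand": 0},{"tx": 10,"ty": -38,"tz": 6,"twist": -0.11,"hand": 0}]'

```text
t: 1.72
eef_pos: [0.3191, 0.3723, 0.435]
ee_rot: [-0.0, 0.479, 0.878, 0.0]
force: [1.1, 0.2, -0.3]
opening: 0.999
finger_force: 0.0
```

Call:
drive_tool --commands '[{"tx": 10,"ty": -38,"tz": 0,"twist": -0.11,"hand": 0},{"tx": 10,"ty": -38,"tz": 0,"twist": -0.11,"hand": 0},{"tx": 10,"ty": -38,"tz": 0,"twist": -0.11,"hand": 0},{"tx": 10,"ty": -38,"tz": 0,"twist": -0.11,"hand": 0},{"tx": 10,"ty": -38,"tz": 0,"twist": -0.11,"hand": 0}]'

```text
t: 2.13
eef_pos: [0.3689, 0.1822, 0.435]
ee_rot: [-0.0, 0.7, 0.714, 0.001]
force: [1.9, 0.3, -0.7]
opening: 1.002
finger_force: 0.0
```

Call:
drive_tool --commands '[{"tx": 13,"ty": -38,"tz": 0,"twist": -0.11,"hand": 0},{"tx": 13,"ty": -38,"tz": 0,"twist": -0.11,"hand": 0},{"tx": 13,"ty": -38,"tz": 0,"twist": -0.11,"hand": 0},{"tx": 13,"ty": -38,"tz": 0,"twist": -0.11,"hand": 0},{"tx": 13,"ty": -38,"tz": 0,"twist": -0.11,"hand": 0}]'

```text
t: 2.55
eef_pos: [0.434, -0.0079, 0.4352]
ee_rot: [-0.0, 0.867, 0.498, 0.001]
force: [1.5, 1.1, -0.7]
opening: 1.0
finger_force: 0.0
```

Call:
drive_tool --commands '[{"tx": 13,"ty": -38,"tz": 0,"twist": -0.11,"hand": 0.1},{"tx": 13,"ty": -38,"tz": 0,"twist": -0.11,"hand": 0.1},{"tx": 13,"ty": -38,"tz": 0,"twist": -0.11,"hand": 0.2},{"tx": 13,"ty": -38,"tz": 0,"twist": -0.11,"hand": 0.2},{"tx": 13,"ty": -38,"tz": 0,"twist": -0.11,"hand": 0.2}]'

```text
t: 2.97
eef_pos: [0.4992, -0.1977, 0.4351]
ee_rot: [0.0, 0.97, 0.244, 0.001]
force: [0.2, 0.1, 0.2]
opening: 0.796
finger_force: 0.0
```

```bash
python3 - <<'E'
from h import *
np.set_printoptions(precision=4,suppress=True)
n='wrist'; c=read_camera(n); s=bot.sense(); print(s['eef_pos'],s['ee_rot'])
print(c['origin']); np.savez('w1.npz',**{k:np.array(v) for k,v in c.items()})
cv2.imwrite('pics/w1.png',c['frame'][:,:,::-1])
for t in ['thermometer','grip','display','holder']:
    for d in place_of(n,t)[:2]: print(t,round(d['p'],2),np.round(d['centre']),at_depth(c,d['centre']))
P=cloud(c); bx=(c['depth']>0)&(abs(P[...,0]-.52)<.07)&(abs(P[...,1]+.25)<.07)
for lo,hi in [(.072,.086),(.158,.172)]:
    q=P[bx&(P[...,2]>lo)&(P[...,2]<hi)]
    if len(q)>4: print(lo,len(q),cv2.minAreaRect((q[:,:2]*1000).astype(np.float32)),np.median(q[:,2]))
E
```

```text
[ 0.5    -0.2044  0.4353] [0.0033 0.9715 0.2369 0.0005]
[ 0.5575 -0.1653  0.404 ]
thermometer 0.7 [384. 219.] [ 0.5341 -0.231   0.1426]
grip 0.79 [392. 235.] [ 0.5296 -0.2354  0.1645]
display 0.91 [395. 297.] [ 0.4938 -0.2593  0.1656]
display 0.69 [385. 221.] [ 0.5338 -0.2312  0.1475]
holder 0.68 [369. 206.] [ 0.5325 -0.2299  0.0801]
0.072 3083 ((526.3988037109375, -248.07192993164062), (66.40789031982422, 66.94874572753906), 3.732206344604492) 0.07963838958551883
0.158 2934 ((516.8463134765625, -252.28562927246094), (57.35475540161133, 24.683137893676758), 24.65470314025879) 0.16456159773931295
```

View pics/w1.png

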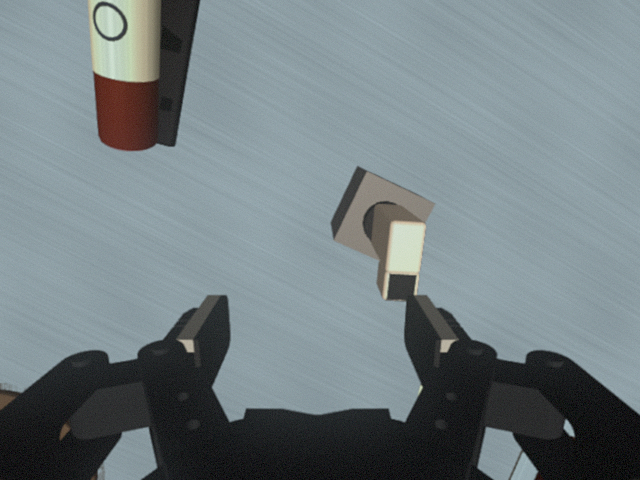

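Call:
drive_tool --commands '[{"tx": 14,"ty": -26,"tz": 0,"twist": -0.066,"hand": 0.2},{"tx": 13,"ty": -26,"tz": -10,"twist": 0,"hand": 0.2},{"tx": 0,"ty": 0,"tz": -25,"twist": 0,"hand": 0.2},{"tx": 0,"ty": 0,"tz": -25,"twist": 0,"hand": 0.2},{"tx": 0,"ty": 0,"tz": -10,"twist": 0,"hand": 0.2}]'

```text
t: 3.63
eef_pos: [0.5255, -0.2457, 0.3619]
ee_rot: [-0.002, 0.977, 0.215, -0.001]
force: [-0.9, 0.6, -0.3]
opening: 0.8
finger_force: 0.0
```

Call:
drive_tool --commands '[{"tx": 0,"ty": 0,"tz": -30,"twist": 0,"hand": 0.2},{"tx": 0,"ty": 0,"tz": -30,"twist": 0,"hand": 0.2},{"tx": 0,"ty": 0,"tz": -20,"twist": 0,"hand": 0.2},{"tx": 0,"ty": 0,"tz": 0,"twist": 0,"hand": 0.4},{"tx": 0,"ty": 0,"tz": 0,"twist": 0,"hand": 0.4}]'

```text
t: 4.05
eef_pos: [0.5261, -0.2466, 0.2849]
ee_rot: [-0.001, 0.977, 0.215, -0.0]
force: [0.9, -0.4, 1.5]
opening: 0.602
finger_force: 0.0
```

Call:
drive_tool --commands '[{"tx": 0,"ty": 0,"tz": 0,"twist": 0,"hand": 0.9},{"tx": 0,"ty": 0,"tz": 0,"twist": 0,"hand": 0.9},{"tx": 0,"ty": 0,"tz": 0,"twist": 0,"hand": 0.9},{"tx": 0,"ty": 0,"tz": 0,"twist": 0,"hand": 0.9},{"tx": 0,"ty": 0,"tz": 0,"twist": 0,"hand": 0.9}]' --newtons 20

```text
t: 4.47
eef_pos: [0.5266, -0.248, 0.2866]
ee_rot: [0.0, 0.977, 0.214, 0.002]
force: [-1.0, 0.4, 8.1]
opening: 0.275
finger_force: 29.4
```

Call:
drive_tool --commands '[{"tx": 0,"ty": 0,"tz": 15,"twist": 0,"hand": 0.9},{"tx": 0,"ty": 0,"tz": 15,"twist": 0,"hand": 0.9},{"tx": 0,"ty": 0,"tz": 15,"twist": 0,"hand": 0.9},{"tx": 0,"ty": 0,"tz": 0,"twist": 0,"hand": 0.9},{"tx": 0,"ty": 0,"tz": 0,"twist": 0,"hand": 0.9}]'

```text
t: 4.88
eef_pos: [0.5261, -0.2479, 0.3305]
ee_rot: [0.0, 0.977, 0.214, 0.001]
force: [-1.4, -0.3, -2.2]
opening: 0.275
finger_force: 28.3
```

```bash
python3 - <<'E'
from h import *
np.set_printoptions(precision=4,suppress=True)
s=bot.sense(); print(s['eef_pos'],s['ee_rot'],s['force'],s['wrist_torque'])
c=read_camera('scene'); cv2.imwrite('pics/s2.png',cv2.resize(c['frame'][100:250,230:390,::-1],(640,600),interpolation=cv2.INTER_CUBIC))
E
```

```text
[ 0.5261 -0.2479  0.3305] [0.0003 0.9769 0.2138 0.001 ] [-1.4284 -0.3048 -2.2187] [-0.0024 -0.0108 -0.054 ]
```

View pics/s2.png

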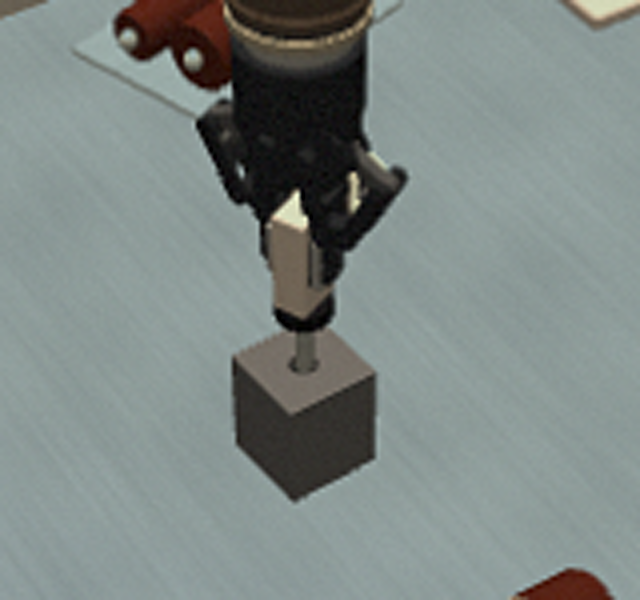

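Call:
drive_tool --commands '[{"tx": -3.5,"ty": -1.6,"tz": 0,"twist": 0,"hand": 0.9},{"tx": -3.5,"ty": -1.6,"tz": 0,"twist": 0,"hand": 0.9},{"tx": -3.5,"ty": -1.6,"tz": 0,"twist": 0,"hand": 0.9},{"tx": -3.5,"ty": -1.6,"tz": 0,"twist": 0,"hand": 0.9},{"tx": 0,"ty": 0,"tz": 0,"twist": 0,"hand": 0.9}]'

```text
t: 5.35
eef_pos: [0.5111, -0.2547, 0.3294]
ee_rot: [-0.0, 0.977, 0.213, -0.0]
force: [2.2, 0.7, -2.4]
opening: 0.274
finger_force: 28.1
```

Call:
drive_tool --commands '[{"tx": -5,"ty": -2.3,"tz": 0,"twist": 0,"hand": 0.9},{"tx": -5,"ty": -2.3,"tz": 0,"twist": 0,"hand": 0.9},{"tx": -5,"ty": -2.3,"tz": 0,"twist": 0,"hand": 0.9},{"tx": -5,"ty": -2.3,"tz": 0,"twist": 0,"hand": 0.9},{"tx": 0,"ty": 0,"tz": 0,"twist": 0,"hand": 0.9}]'

```text
t: 5.77
eef_pos: [0.4905, -0.2643, 0.3298]
ee_rot: [-0.0, 0.977, 0.213, -0.0]
force: [1.0, 1.0, -1.1]
opening: 0.275
finger_force: 28.3
```

```bash
python3 - <<'E'
from h import *
np.set_printoptions(precision=4,suppress=True)
s=bot.sense(); print(s['eef_pos'],s['ee_rot'],s['force'],s['wrist_torque'])
c=read_camera('scene'); cv2.imwrite('pics/s3.png',cv2.resize(c['frame'][100:250,230:390,::-1],(640,600),interpolation=cv2.INTER_CUBIC))
E
```

```text
[ 0.4905 -0.2643  0.3298] [-0.0001  0.9771  0.2129 -0.0003] [ 0.9895  0.9775 -1.1449] [ 0.0169 -0.384  -0.0284]
```

View pics/s3.png

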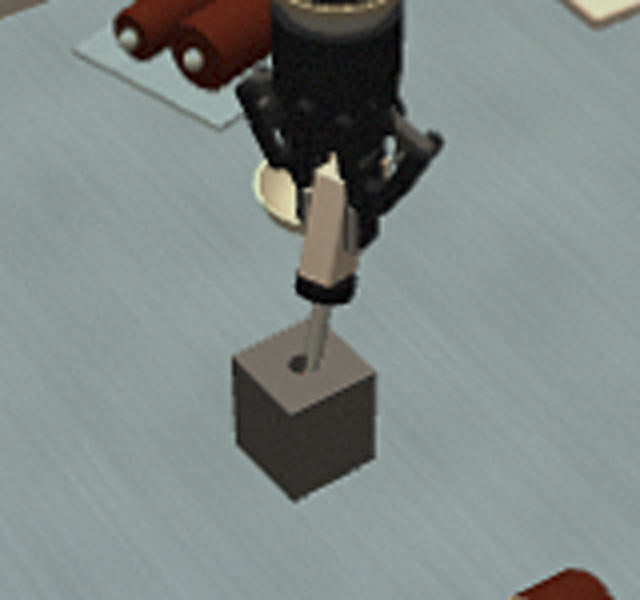

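Call:
drive_tool --commands '[{"tx": 0,"ty": 0,"tz": 20,"twist": 0,"hand": 0.9},{"tx": 0,"ty": 0,"tz": 25,"twist": 0,"hand": 0.9},{"tx": 0,"ty": 0,"tz": 30,"twist": 0,"hand": 0.9},{"tx": 0,"ty": 0,"tz": 30,"twist": 0,"hand": 0.9},{"tx": 0,"ty": 0,"tz": 25,"twist": 0,"hand": 0.9}]'

```text
t: 6.23
eef_pos: [0.4912, -0.2639, 0.4614]
ee_rot: [0.0, 0.977, 0.213, -0.001]
force: [1.5, -0.1, -2.6]
opening: 0.278
finger_force: 28.3
```

```bash
python3 - <<'E'
from h import *
np.set_printoptions(precision=4,suppress=True)
s=bot.sense(); print(s['eef_pos'],s['ee_rot'],s['force'])
c=read_camera('scene'); np.savez('s4.npz',**{k:np.array(v) for k,v in c.items()})
cv2.imwrite('pics/s4.png',cv2.resize(c['frame'][80:230,230:390,::-1],(640,600),interpolation=cv2.INTER_CUBIC))
for t in ['thermometer','grip','probe_tip','display']:
    for d in place_of('scene',t)[:2]: print(t,round(d['p'],2),np.round(d['centre'],1),at_depth(c,d['centre']))
E
```

```text
[ 0.4912 -0.2639  0.4614] [ 0.0002  0.977   0.2133 -0.0005] [ 1.5422 -0.0561 -2.604 ]
thermometer 0.77 [307.9 128. ] [ 0.516  -0.2485  0.2723]
grip 0.86 [315.2 112.2] [ 0.4978 -0.2463  0.3102]
probe_tip 0.57 [305.6 154.6] [ 0.5233 -0.2484  0.1971]
display 0.64 [324.5  98.2] [ 0.475  -0.2438  0.3404]
```

View pics/s4.png

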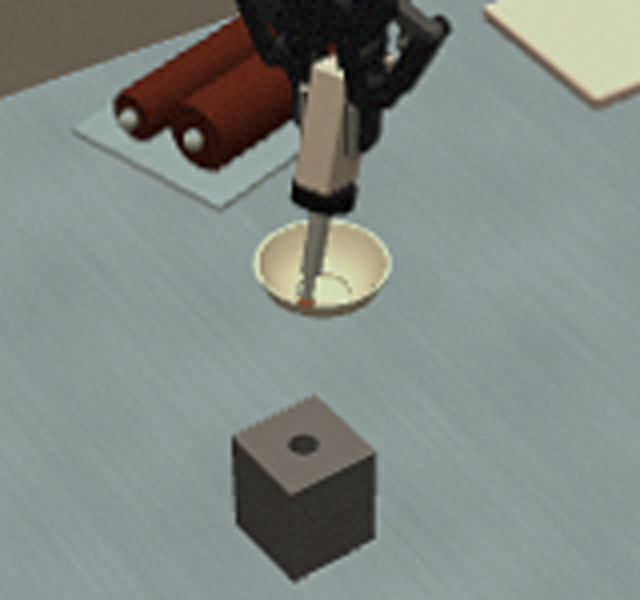

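Call:
drive_tool --commands '[{"tx": -2,"ty": 10,"tz": 10,"twist": -0.01,"hand": 0.9},{"tx": -2,"ty": 25,"tz": 10,"twist": -0.01,"hand": 0.9},{"tx": -2,"ty": 35,"tz": 0,"twist": -0.01,"hand": 0.9},{"tx": -2,"ty": 35,"tz": 0,"twist": -0.01,"hand": 0.9},{"tx": -2,"ty": 35,"tz": 0,"twist": -0.01,"hand": 0.9}]' --newtons 50

```text
t: 6.9
eef_pos: [0.4811, -0.1221, 0.4782]
ee_rot: [-0.0, 0.982, 0.189, -0.001]
force: [1.1, 0.8, -2.0]
opening: 0.271
finger_force: 54.4
```

Call:
drive_tool --commands '[{"tx": -2,"ty": 35,"tz": 0,"twist": -0.01,"hand": 0.9},{"tx": -2,"ty": 35,"tz": 0,"twist": -0.01,"hand": 0.9},{"tx": -2,"ty": 35,"tz": 0,"twist": -0.01,"hand": 0.9},{"tx": -2,"ty": 35,"tz": 0,"twist": -0.01,"hand": 0.9},{"tx": -2,"ty": 35,"tz": 0,"twist": -0.01,"hand": 0.9}]'

```text
t: 7.32
eef_pos: [0.4709, 0.0532, 0.4783]
ee_rot: [0.0, 0.986, 0.164, -0.001]
force: [0.7, -0.1, -1.6]
opening: 0.272
finger_force: 54.4
```

Call:
drive_tool --commands '[{"tx": -2,"ty": 35,"tz": 0,"twist": -0.01,"hand": 0.9},{"tx": -2,"ty": 35,"tz": 0,"twist": -0.01,"hand": 0.9},{"tx": -2,"ty": 35,"tz": 0,"twist": -0.01,"hand": 0.9},{"tx": -3,"ty": 25,"tz": 0,"twist": -0.017,"hand": 0.9},{"tx": -3,"ty": 28,"tz": 0,"twist": 0,"hand": 0.9}]'

```text
t: 7.73
eef_pos: [0.4591, 0.2109, 0.4779]
ee_rot: [0.001, 0.99, 0.141, -0.002]
force: [-0.0, -1.1, -1.7]
opening: 0.275
finger_force: 54.4
```

Call:
drive_tool --commands '[{"tx": 0,"ty": 0,"tz": 0,"twist": 0,"hand": 0.9},{"tx": 0,"ty": 0,"tz": 0,"twist": 0,"hand": 0.9},{"tx": 0,"ty": 0,"tz": -10,"twist": 0,"hand": 0.9},{"tx": 0,"ty": 0,"tz": -10,"twist": 0,"hand": 0.9},{"tx": 0,"ty": 0,"tz": 0,"twist": 0,"hand": 0.9}]'

```text
t: 8.15
eef_pos: [0.4594, 0.2082, 0.4569]
ee_rot: [0.001, 0.99, 0.141, -0.002]
force: [-0.1, 0.7, -2.1]
opening: 0.276
finger_force: 54.4
```

```bash
python3 - <<'E'
from h import *
np.set_printoptions(precision=4,suppress=True)
s=bot.sense(); print(s['eef_pos'],s['ee_rot'],s['force'])
for n in ['scene','wrist']:
    c=read_camera(n); np.savez(n[0]+'5.npz',**{k:np.array(v) for k,v in c.items()})
    if n=='scene': cv2.imwrite('pics/s5.png',cv2.resize(c['frame'][210:370,360:520,::-1],(600,600),interpolation=cv2.INTER_CUBIC))
    else: cv2.imwrite('pics/w5.png',c['frame'][...,::-1])
    for t in ['thermometer','grip','probe_tip','display','thick_ring']:
        for d in place_of(n,t)[:2]: print(n,t,round(d['p'],2),np.round(d['centre'],1),at_depth(c,d['centre']))
E
```

```text
[0.4594 0.2082 0.4569] [ 0.001   0.9901  0.1405 -0.0019] [-0.0928  0.6546 -2.0749]
scene thermometer 0.71 [457.8 260.1] [0.4875 0.2206 0.265 ]
scene thermometer 0.29 [347.1 265.9] [0.593  0.0292 0.116 ]
scene grip 0.76 [473.1 237.5] [0.467  0.223  0.3176]
scene probe_tip 0.59 [447.1 284.7] [0.4942 0.2189 0.192 ]
scene display 0.98 [483.7 221.7] [0.4664 0.2327 0.3673]
scene display 0.24 [431.6 318.9] [0.5507 0.2475 0.1566]
scene thick_ring 0.62 [438.3 305.7] [0.5126 0.2266 0.1446]
scene thick_ring 0.55 [481.8 223. ] [0.4698 0.2321 0.3654]
wrist thermometer 0.55 [318.3 248.9] [0.4851 0.2172 0.2856]
wrist grip 0.86 [315.1 322.3] [0.4733 0.215  0.3246]
wrist probe_tip 0.45 [318.8 195.7] [0.4945 0.2194 0.203 ]
wrist thick_ring 0.75 [321.6 161. ] [0.5119 0.222  0.1421]
wrist thick_ring 0.46 [313.4 323. ] [0.4731 0.2154 0.3248]
```

View pics/s5.png

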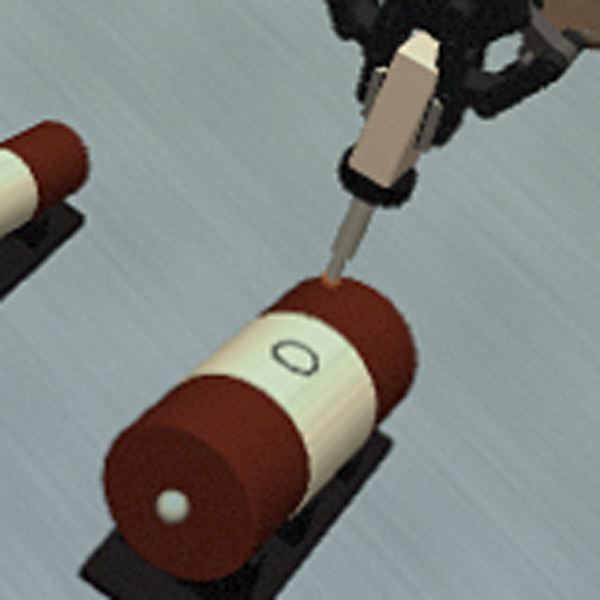

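Call:
drive_tool --commands '[{"tx": 4,"ty": 1,"tz": -13,"twist": 0,"hand": 0.9},{"tx": 4,"ty": 1,"tz": -13,"twist": 0,"hand": 0.9},{"tx": 4,"ty": 1,"tz": -12,"twist": 0,"hand": 0.9},{"tx": 0,"ty": 0,"tz": 0,"twist": 0,"hand": 0.9},{"tx": 0,"ty": 0,"tz": 0,"twist": 0,"hand": 0.9}]'

```text
t: 9.17
eef_pos: [0.4719, 0.2126, 0.4211]
ee_rot: [0.001, 0.99, 0.141, -0.001]
force: [-0.0, -0.7, -1.5]
opening: 0.276
finger_force: 54.4
```

```bash
python3 - <<'E'
from h import *
np.set_printoptions(precision=4,suppress=True)
s=bot.sense(); print(s['eef_pos'],s['ee_rot'],s['force'],s['wrist_torque'])
im=[]
for n,(x,y) in [('scene',(440,295)),('wrist',(320,190))]:
    c=read_camera(n); im.append(cv2.resize(c['frame'][y-50:y+50,x-40:x+40,::-1],(400,500),interpolation=cv2.INTER_CUBIC))
    for t in ['probe_tip','thick_ring']:
        for d in place_of(n,t)[:1]: print(n,t,round(d['p'],2),np.round(d['centre'],1),at_depth(c,d['centre']))
cv2.imwrite('pics/sw6.png',cv2.hconcat(im))
E
```

```text
[0.4719 0.2126 0.4211] [ 0.0006  0.99    0.1413 -0.0007] [-0.0224 -0.6875 -1.5277] [-0.0344 -0.0026 -0.0041]
scene probe_tip 0.6 [440.7 299.1] [0.507  0.2235 0.1591]
scene thick_ring 0.72 [438.6 303.3] [0.5059 0.2209 0.1405]
wrist probe_tip 0.49 [317.5 195.6] [0.5066 0.2235 0.1668]
wrist thick_ring 0.87 [317.5 185.8] [0.5096 0.2243 0.1429]
```

View pics/sw6.png

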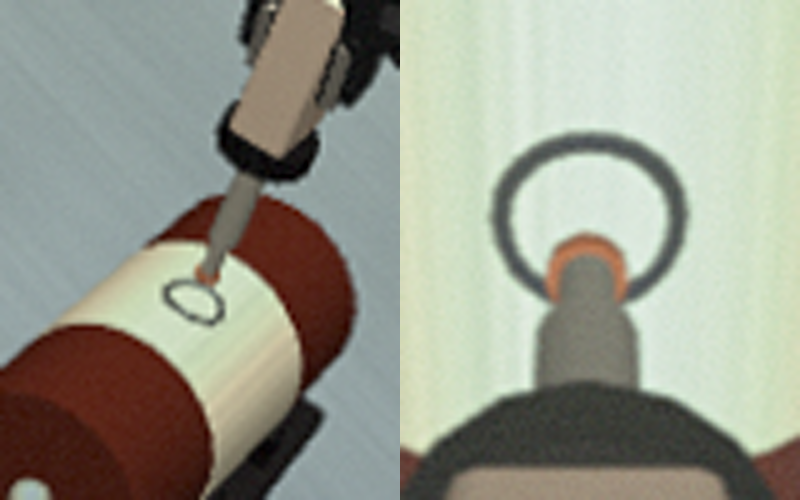

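Call:
drive_tool --commands '[{"tx": 1,"ty": 0.3,"tz": -4,"twist": 0,"hand": 0.9},{"tx": 1,"ty": 0.3,"tz": -4,"twist": 0,"hand": 0.9},{"tx": 0.5,"ty": 0.2,"tz": -3,"twist": 0,"hand": 0.9},{"tx": 0,"ty": 0,"tz": 0,"twist": 0,"hand": 0.9},{"tx": 0,"ty": 0,"tz": 0,"twist": 0,"hand": 0.9}]'

```text
t: 9.88
eef_pos: [0.4744, 0.2134, 0.4103]
ee_rot: [0.0, 0.99, 0.141, -0.0]
force: [0.4, 0.5, -0.9]
opening: 0.275
finger_force: 54.4
```

Call:
drive_tool --commands '[{"tx": 0.3,"ty": 0.1,"tz": -2,"twist": 0,"hand": 0.9},{"tx": 0.3,"ty": 0.1,"tz": -2,"twist": 0,"hand": 0.9},{"tx": 0,"ty": 0,"tz": 0,"twist": 0,"hand": 0.9},{"tx": 0,"ty": 0,"tz": 0,"twist": 0,"hand": 0.9},{"tx": 0,"ty": 0,"tz": 0,"twist": 0,"hand": 0.9}]'

```text
t: 10.3
eef_pos: [0.4751, 0.2136, 0.4068]
ee_rot: [-0.0, 0.99, 0.141, 0.0]
force: [-1.0, -0.1, -0.4]
opening: 0.276
finger_force: 54.5
```

Call:
drive_tool --commands '[{"tx": 0.7,"ty": 0.2,"tz": -2,"twist": 0,"hand": 0.9},{"tx": 0.7,"ty": 0.2,"tz": -2,"twist": 0,"hand": 0.9},{"tx": 0,"ty": 0,"tz": 0,"twist": 0,"hand": 0.9},{"tx": 0,"ty": 0,"tz": 0,"twist": 0,"hand": 0.9},{"tx": 0,"ty": 0,"tz": 0,"twist": 0,"hand": 0.9}]'

```text
t: 10.72
eef_pos: [0.4764, 0.214, 0.4027]
ee_rot: [0.0, 0.99, 0.141, -0.0]
force: [-0.7, -0.3, 0.9]
opening: 0.273
finger_force: 54.7
```

```bash
cat > f.py <<'E'
from h import *
import sys
np.set_printoptions(precision=4,suppress=True)
F=[];T=[]; im=[]
for i in range(10):
    n=['scene','wrist'][i%2]; c=read_camera(n); s=bot.sense(); F.append(s['force']); T.append(s['wrist_torque'])
    if i>7:
        x,y=[(440,295),(320,190)][i%2]; im.append(cv2.resize(c['frame'][y-50:y+50,x-40:x+40,::-1],(400,500),interpolation=cv2.INTER_CUBIC))
        for d in place_of(n,'probe_tip')[:1]: print(n,round(d['p'],2),np.round(d['centre'],1),at_depth(c,d['centre']))
print(s['t'],s['eef_pos'],np.mean(F,0),np.std(F,0),np.mean(T,0)); cv2.imwrite('pics/%s.png'%sys.argv[1],cv2.hconcat(im))
E
python3 f.py p1
```

```text
scene 0.4 [440.2 306.2] [0.5098 0.2293 0.1439]
wrist 0.63 [319.8 199.8] [0.5101 0.2233 0.1573]
11.2667 [0.4764 0.214  0.4027] [-0.7643 -0.5157  1.0844] [0.6582 0.3372 0.5854] [-0.0702  0.1571 -0.0093]
```

View pics/p1.png

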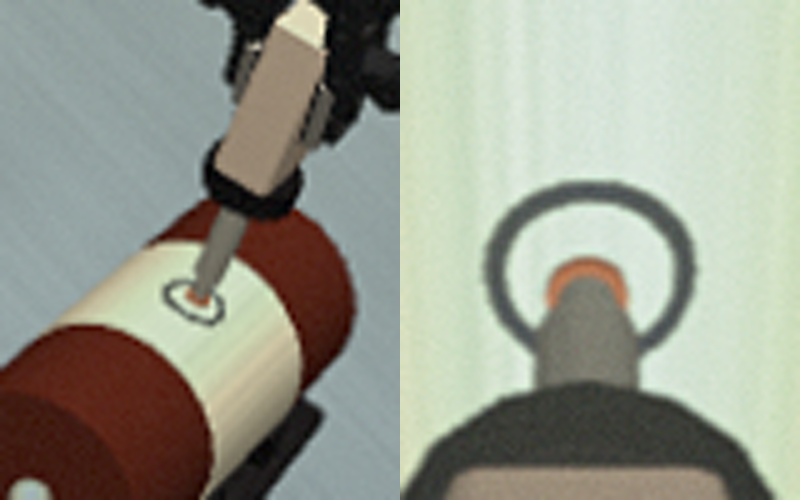

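```bash
python3 -c "
from plant import bot
print(bot.job_done())"
```

```text
the job is handed in; nothing more can be done
None
```

I handed the job in with the thermometer still gripped on the thick salami's ring. The tip is inside the ring and the spring is in roughly 6–7 mm at about 3 N. The stem leans about 18–20° to match the slope, and the display faces the low end. These are my camera and force estimates, as no verdict was returned.

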